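# Clip the handwheel onto the portioning pump and turn it over one stroke

### The arm

A 6-joint arm with a two-finger parallel gripper is mounted at the origin on the work surface. World frame = base frame: x ahead of the robot, y to its left, z up, the work surface at z = 0. Lengths are in mm, angles in degrees, forces in N, time in s.
With the tool pointing down it reaches from about 350 to 850 mm from the base axis. Payload 8.1 kg.
Tool frame: the origin (TCP) lies midway between the tips of the shut fingers; the grasp point (between the pads) lies 19 mm behind it (r.grasp_offset is the distance from the TCP to the grasp point, in mm); z points along the fingers, x is the direction in which the jaws open and shut, and the axes are right-handed (so a half turn about z gives the same grasp; the last joint's range is limited). The gripper opens to 85 mm and grips with 20 to 120 N. Pads are 22 mm wide; open, the fingers measure 114 mm over their backs; the gripper's body (76 mm by 85 mm) begins 54 mm behind the grasp point. The pads swing forward as they close: fully open they stand 13 mm farther back than shut.
Start: joints at [65.008, 7.471, 85.268, -0, 87.261, -4.893], TCP at [206.168, 563.471, 231.292] pointing down, gripper open.
Joint ranges: [-169.43, 169.43], [-51.17, 129.36], [1.28, 143.12], [-76.62, 256.62], [0, 156.53], [-152.29, 152.29]. Speed limits (degrees/s): [136.94, 136.94, 159.86, 180, 180, 180].

### API

Orientations are given as [roll, pitch, yaw] about the fixed x, y, z axes, in that order (R = Rz(yaw) Ry(pitch) Rx(roll)).
In Python, from bench import r, optics, hand_in gives the robot as it stands.
- The arm moves only by the shell command python3 -m pendant 'ROWS' [FORCE]. ROWS is JSON, a list of rows, each a list of 5 numbers: the opening, from 0 (shut) to 1 (fully open), then the shift along the tool's x, y, z in mm, then the turn about the tool's z in degrees. A call has 1 to 10 rows; each row shifts and turns the commanded pose from where the row before left it, along the tool's axes as they then stand; what a row does not reach is not made up. A row lasts 1/10 s, in which the tool goes at most 50 mm and 8.59 degrees, less where a joint would pass 70% of its speed; a pose out of reach is approached as far as the arm can. A call with a gripper value outside its range is refused whole. The fingers move at their own pace and stop on an object; FORCE is the grip in N (left out, the last holds). Time passes only in rows, so rows that do not move let the fingers close. It gives the time, the measured TCP pose, the force and the opening at its end, in the units of the state.
- r.sense(): the state, without advancing time (a new reading comes with each control period).
- optics.snapshot(name): name is "scene" or "top" or "wrist"; returns (picture, depth): 420x560x3 uint8, blue, green, red; 420x560 float32, mm along the optical axis (not along the pixel's ray), 0 where there is no reading.
- optics.camera_params(name): a dict with "camera_matrix" (3x3 intrinsics, pixels), "k1" (the pictures are not rectified: a ray, as slopes to the right and down, at radius r is drawn at 1 + k1 r^2 times it, then the intrinsics apply), "eye" and "orientation" of the camera in the world. Camera axes: x right, y down, z forward; pixel columns grow to the right and rows downward; lengths in mm; the calibration is good to about 2 mm. A picture is of the moment at which its call begins: read the wrist's pose just before it. camera_params takes no time and is no camera call; for the wrist camera it gives the pose at the moment of the call.
- hand_in(): hands the job in, once; it reports no verdict.
Trained networks look in the newest picture that a camera, given by its name, has taken for a name from the list of things; names that differ only in an ending like _2 or _b are one class to them, and where a whole thing is asked for, a point or a joint stands for the part that bears it (a point fixed in the world has none). Each returns a list of dicts, best first, with "score" (0 to 1); they miss things now and then, are a little off and sometimes report something else, mostly with a low value. They report only what shows in the picture. A call takes as long as a camera call.
- optics.search_frame(camera, query): "at" ([x, y, z] in mm, in world coordinates, good to about 4 mm: the middle of the surface that is visible of it).
The state is a dict: "time": time; "joint_pos": joint angles; "qd": joint speeds; "joint_efforts": joint torques, N m; "tool_pos": TCP position; "tcp_rot": TCP orientation; "ft_force": force on the tool from outside, world axes, zero at the start; "wrist_torque": the same for the moment, N m; "finger_gap": finger opening in mm.
Only numpy, scipy, OpenCV 4.12 (cv2) and the standard library are available. Lean on these libraries where they do the work, as an engineer would, in place of code of your own. Each camera call takes 0.05 s, during which the arm holds its last target. There are 200 camera calls.

### The job

The portioning pump has been washed and its handwheel put back on the spindle, but the wheel is not yet secured: take the smaller of the two spring clips from the black mat and push it sideways into the groove of the spindle, just above the wheel's hub, until it snaps fully home. Then turn the handwheel by its knob clockwise (seen from above) through exactly one full turn, one stroke, so that the knob ends where it started, and let go. Leave the clip on, and leave everything else on the bench as it stands.

Things in the scene. Friction and masses are not known exactly. Their poses are not given: they have to be found in the camera images.
- clip_grip (a point): Centre of the white upright lug of the SMALLER spring clip, the one to fit: a flat steel horseshoe 5 mm thick, about 57 mm long, 28 mm wide, 40 g, lying flat on the mat at any yaw. Lug at its closed end: 16 mm long (x), 12 mm thick (y: pinch these sides), 26 mm tall; this point is 13 mm above the clip's underside. +x: from lug to open mouth, the way it is pushed on; z: up.
- clip_seat (a point): Where the shaft's axis runs when the smaller clip is home: 34 mm ahead (+x) of the lug's centre, 2.5 mm above the underside. Axes as clip_grip. Flared tips reach 14 mm ahead of it; throat 10 mm. The legs spring over the 14 mm groove at about 8 N of push, 8 to 11 mm before home; in the last 4 mm the clip pulls itself home with a snap and stops hard.
- groove (a point): Centre of the groove in the pump's upright spindle, on its axis, 134 mm above the bench. Groove: 14 mm diameter, 8.5 mm tall. Below it the top of the wheel's hub, 36 mm across, 130 mm above the bench; above it the spindle's head, 20 mm across, top at 148 mm. Spindle and clip go round with the wheel, so the clip's lug keeps its bearing to the knob. z up.
- knob_grip (a point): Centre of the handwheel's black knob, 145 mm above the bench, 52 mm from the spindle's axis. Upright cylinder, 20 to 21 mm in diameter, from 113 to 163 mm above the bench. It spins freely on its pin, so a gripper may hold it all the way round without turning its wrist.
- wheel (a joint): Angle of the handwheel (rad), growing clockwise seen from above. Starts anywhere from -1.5 to 1.5; one full turn adds 6.283. At 0 the knob is on the pump's -x side. Three-spoke aluminium wheel, 130 mm across, rim 98 to 110 mm above the bench. It stays where it is left; turning takes about 3 N at the knob; no stops near.
- pump: Hand-turned portioning pump, bolted down; origin on the bench under the spindle, z up. White block 92 x 96 mm, 76 mm tall, on a base plate 130 x 150 mm. At +x, 94 mm from the spindle, the inlet pipe stands up: 33 mm thick, clamp 57 mm across, top at 150 mm. At -x a pipe leads to a white dosing disc 80 mm across, 125 to 155 mm from the spindle, top at 86 mm.
- mat: Black rubber draining mat, 200 x 260 x 12 mm, fixed, its longer side along its y; origin under its centre, top 12 mm above the bench.
- big_clip_grip (a point): Centre of the lug of the LARGER spring clip, for another machine: same shape, 1.4 times as big (about 76 mm long, 39 mm wide, lug 18 x 14 x 30 mm), lying flat on the mat; axes as clip_grip. Bystander: leave it where it lies.
- rotor: White toothed pump rotor, 44 mm in diameter, 28 mm tall with a 14 mm shaft stub to 40 mm, standing on the mat; origin under its centre. Bystander.
- nozzle: Steel icing nozzle, a cone 31 mm across and 52 mm tall, standing on the mat; origin under its centre. Bystander.
- seal: White silicone seal ring, 38 mm across, 8 mm tall, on the mat; origin under its centre. Bystander.
- spray_bottle: Clear spray bottle, 72 mm in diameter, 231 mm tall with its white spray head (62 x 20 mm), standing on the bench 150 to 190 mm from the spindle, on the +x +y side of the pump; origin under its centre. Bystander, easily knocked over.
- cups: Stack of clear plastic cups, 78 mm in diameter over the rims, 116 mm tall, on the bench 150 to 180 mm from the spindle on the -y side of the pump; origin under its centre. Bystander.
- brush: White-handled brush, 220 mm long, lying at the far side of the bench; origin under its middle. Bystander.
- palette: Palette knife with black handle, 260 mm long, lying at the far side of the bench; origin under its middle. Bystander.

How it is judged (in metres and radians):
On the way, in this order (a step that is already met when the one before it is completed fails the run):
1. the smaller clip is snapped home in the spindle's groove (horizontal distance between clip_seat and groove below 0.0025 m and z of clip_seat in the frame of groove between -0.003 and 0.003 m and angle between the z axis of clip_seat and the z axis of groove, either way round below 0.2 rad and distance of knob_grip from where it was at the start of the episode below 0.03 m), for 0.3 s.
2. the handwheel is on its way round clockwise, clip in place (horizontal distance between clip_seat and groove below 0.0025 m and z of clip_seat in the frame of groove between -0.003 and 0.003 m and angle between the z axis of clip_seat and the z axis of groove, either way round below 0.2 rad and value of joint wheel above 2.8 rad), for 0.02 s.
At the end, for the whole second after the job is handed in: The smaller clip sits home in the groove (seat within 2.5 mm of the axis and 3 mm of mid-groove height, flat within 0.2 rad). After that the wheel has made one full clockwise turn, no more, and rests with its knob within 12 mm of its start (which it had kept within 30 mm until then) (horizontal distance between clip_seat and groove below 0.0025 m and z of clip_seat in the frame of groove between -0.003 and 0.003 m and angle between the z axis of clip_seat and the z axis of groove, either way round below 0.2 rad and distance of knob_grip from where it was at the start of the episode below 0.012 m and value of joint wheel between 4.5 and 8.1 rad and velocity of joint wheel between -0.1 and 0.1 rad/s); the robot touches nothing.
It fails at once if the larger clip is moved by more than 30 mm (distance of big_clip_grip from where it was at the start of the episode above 0.03 m).
It fails at once if the rotor, nozzle or seal ring is moved by more than 30 mm (distance of any of rotor, nozzle, seal from where it was at the start of the episode above 0.03 m).
It fails at once if the spray bottle or the stack of cups is moved by more than 30 mm or tipped (distance of any of spray_bottle, cups from where it was at the start of the episode above 0.03 m or angle between any of spray_bottle, cups's own z axis and vertical above 0.35 rad).
It fails at once if the brush or the palette knife is moved by more than 30 mm (distance of any of brush, palette from where it was at the start of the episode above 0.03 m).
It also fails if it takes over 72 s, if anything falls off the work surface, if the arm or the gripper's body presses on something with over 40 N, if the wrist force passes 120 N, or if a joint passes its speed limit or range.

## Working session

There is one attempt and no reset: what is moved stays moved. The work goes in short steps, Python scripts to look and compute and a shell command to move; the robot and the scene stay as the last step left them, time stands still between calls to the robot, and variables do not carry over. Pictures are saved under pics/ and viewed, about 8 in all and at most 12, crops included, and the job is handed in when it is done.

```bash
mkdir -p pics; ls
cat > h.py <<'E'
from bench import r, optics, hand_in
import numpy as np, cv2
from scipy.spatial.transform import Rotation as R
def cam(n):
    c=optics.camera_params(n); K=np.array(c["camera_matrix"],float); o=np.array(c["orientation"],float)
    M=o if o.shape==(3,3) else R.from_euler('xyz',o,degrees=True).as_matrix()
    return K,float(c["k1"]),np.array(c["eye"],float),M
def rays(n,uv,c=None):
    K,k1,e,M=c or cam(n); uv=np.asarray(uv,float).reshape(-1,1,2)
    p=cv2.undistortPoints(uv,K,np.array([k1,0,0,0,0.])).reshape(-1,2)
    return e,np.c_[p,np.ones(len(p))]@M.T
def at_z(n,uv,z,c=None):
    e,d=rays(n,uv,c); return e+d*((z-e[2])/d[:,2:])
def proj(n,P,c=None):
    K,k1,e,M=c or cam(n); q=(np.asarray(P,float).reshape(-1,3)-e)@M
    return cv2.projectPoints(q,np.zeros(3),np.zeros(3),K,np.array([k1,0,0,0,0.]))[0].reshape(-1,2)
def cloud(n,dep,c=None):
    h,w=dep.shape; uv=np.stack(np.meshgrid(np.arange(w),np.arange(h)),-1).reshape(-1,2)
    e,d=rays(n,uv,c); P=e+d*dep.reshape(-1,1); P[dep.reshape(-1)<=0]=np.nan
    return P.reshape(h,w,3)
E
python3 - <<'E'
from h import *
print(optics.camera_params("top"))
s=r.sense(); print(s)
for n in("top","scene"):
    p,d=optics.snapshot(n); cv2.imwrite(f"pics/{n}0.png",p); np.save(f"pics/{n}0.npy",d)
    for q in ["clip_grip","big_clip_grip","knob_grip","wheel","pump","mat","spray_bottle","cups","rotor","nozzle","seal"]:
        print(n,q,[(np.round(x["at"],1).tolist(),round(x["score"],2)) for x in optics.search_frame(n,q)[:3]])
E
```

```text
pics
{'camera_matrix': array([[512.58060045,   0.        , 274.8684852 ],
       [  0.        , 512.58060045, 208.97080364],
       [  0.        ,   0.        ,   1.        ]]), 'k1': -0.00792549744608134, 'eye': array([ 339.53700139,  -16.91122004, 1534.40407835]), 'orientation': array([-169.98128695,   -0.21403443,  -91.46899129])}
{'time': 0.0, 'joint_pos': array([ 6.50075615e+01,  7.51569443e+00,  8.53310984e+01,  7.53448949e-04,
        8.72616261e+01, -4.89321200e+00]), 'qd': array([-0.02627924,  0.05384456,  0.03387612,  0.05278614,  0.0215502 ,
       -0.07303353]), 'joint_efforts': array([ 6.35672623e-04, -5.69393742e+01, -5.00555348e+01, -1.58427383e-04,
        1.45829382e-02,  1.00303151e-05]), 'tool_pos': array([205.9249725 , 562.95489022, 230.22089165]), 'tcp_rot': array([-1.79990002e+02,  1.07959540e-01,  6.99007462e+01]), 'ft_force': array([ 0.22644417,  0.16354613, -0.39910955]), 'wrist_torque': array([ 0.01673297, -0.0280684 , -0.00475246]), 'finger_gap': 85.17708575814196}
top clip_grip [([550.9, 263.3, 108.1], 0.42)]
top big_clip_grip [([596.6, -255.4, 21.4], 0.61
[... 432 characters left out ...]
39)]
top seal [([604.1, -341.0, 19.4], 0.61)]
scene clip_grip [([537.6, -162.6, 17.1], 0.43), ([645.5, -161.8, 33.3], 0.27)]
scene big_clip_grip [([600.8, -251.4, 19.1], 0.62)]
scene knob_grip [([561.2, 320.6, 145.4], 0.67)]
scene wheel [([556.7, 272.6, 112.6], 0.88)]
scene pump [([574.1, 263.7, 79.3], 0.81), ([777.5, 86.8, 17.1], 0.72), ([569.6, -236.7, 13.3], 0.69)]
scene mat [([566.1, -236.8, 11.9], 0.87)]
scene spray_bottle [([710.7, 356.1, 152.5], 0.84), ([648.1, -157.4, 32.0], 0.57)]
scene cups [([484.8, 123.7, 107.1], 0.83)]
scene rotor [([515.3, -304.5, 37.7], 0.68), ([537.2, -161.5, 19.6], 0.32)]
scene nozzle [([647.1, -159.1, 30.8], 0.74)]
scene seal [([560.4, 274.8, 110.0], 0.41)]
```

View pics/top0.png

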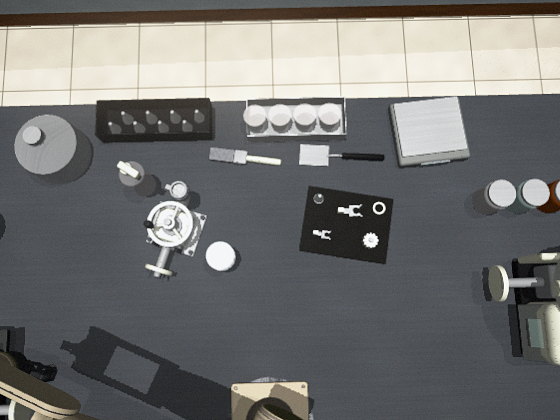

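View pics/scene0.png

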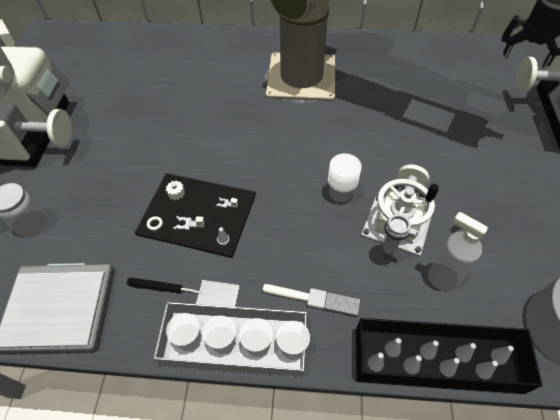

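The top picture shows the pump at pixel (170,222), its knob at (148,224) on the +y side, the pipe above it and the disc below. The small clip is at (321,234) and the big one at (350,211). The scene view agrees with this. Next I'll work out the wrist camera's offset and move over the pump.

```bash
cat >> h.py <<'E'
def plan(target,yaw=None,s=None):
    """shift in tool axes (mm) and turn about tool z (deg) to world TCP target"""
    s=s or r.sense(); T=R.from_euler('xyz',s["tcp_rot"],degrees=True).as_matrix()
    y=s["tcp_rot"][2]; t=0 if yaw is None else (y-yaw+90)%180-90
    print("shift",np.round(T.T@(np.array(target)-s["tool_pos"]),1),"turn",round(t,1),"yaw now",round(y,2))
def show(s=None):
    s=s or r.sense(); print({k:np.round(s[k],2).tolist() for k in("time","joint_pos","tool_pos","tcp_rot","ft_force","finger_gap")})
E
python3 - <<'E'
from h import *
s=r.sense(); K,k1,e,M=cam("wrist"); T=R.from_euler('xyz',s["tcp_rot"],degrees=True).as_matrix()
print("cam in tool",T.T@(e-s["tool_pos"]),"\n",np.round(T.T@M,2),K[0])
p=cv2.imread("pics/top0.png"); 
cv2.imwrite("pics/c1.png",np.hstack([cv2.resize(p[190:285,125:245],None,fx=3.3,fy=3.3,interpolation=2),cv2.resize(p[190:285,290:405],None,fx=3.3,fy=3.3,interpolation=2)]))
plan([480,262,420],0)
E
```

```text
cam in tool [  -0.73540053  -68.53578517 -143.8452617 ] 
 [[ 1.    0.    0.  ]
 [-0.    0.96  0.27]
 [-0.   -0.27  0.96]] [302.68518631   0.         278.05396546]
shift [-189.   360.8 -188.7] turn 69.9 yaw now 69.9
```

View pics/c1.png

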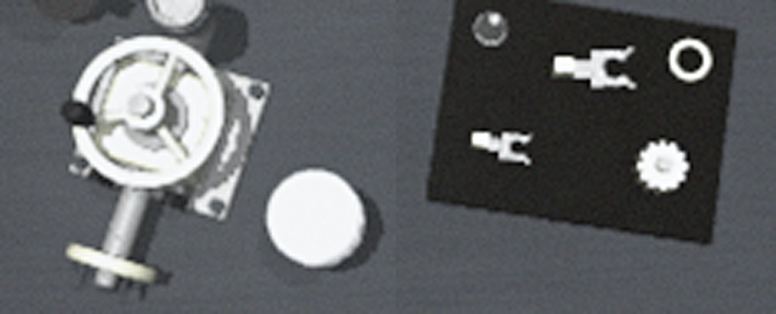

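```bash
python3 -c "
from h import *
plan([550,290,330],0)"
```

```text
shift [-138.6  416.9  -98.7] turn 69.9 yaw now 69.9
```

```bash
python3 -m pendant '[[1,-13.9,41.7,-9.9,0],[1,-13.9,41.7,-9.9,0],[1,-13.9,41.7,-9.9,0],[1,-13.9,41.7,-9.9,0],[1,-13.9,41.7,-9.9,0],[1,-13.9,41.7,-9.9,0],[1,-13.9,41.7,-9.9,0],[1,-13.9,41.7,-9.9,0],[1,-13.9,41.7,-9.9,0],[1,-13.9,41.7,-9.9,0]]'
python3 -m pendant '[[1,0,0,0,7],[1,0,0,0,7],[1,0,0,0,7],[1,0,0,0,7],[1,0,0,0,7],[1,0,0,0,7],[1,0,0,0,7],[1,0,0,0,7],[1,0,0,0,7],[1,0,0,0,7]]'
python3 - <<'E'
from h import *
show(); c=cam("wrist"); p,d=optics.snapshot("wrist"); cv2.imwrite("pics/w1.png",p); np.save("pics/w1.npy",d)
import pickle; pickle.dump(c,open("pics/w1.pkl","wb"))
for q in ["knob_grip","wheel","pump","spray_bottle"]: print(q,[(np.round(x["at"],1).tolist(),round(x["score"],2)) for x in optics.search_frame("wrist",q)[:3]])
P=cloud("wrist",d,c); 
for lo,hi in((144,153),(156,170),(104,114)):
    m=(P[...,2]>lo)&(P[...,2]<hi); n,l,st,ce=cv2.connectedComponentsWithStats(m.astype(np.uint8))
    for i in range(1,n):
        if st[i,4]>40: q=P[l==i]; print(lo,hi,st[i],np.round(np.median(q,0),1),np.round((q.min(0)+q.max(0))/2,1),np.round(q.max(0)-q.min(0),1))
E
```

```text
time: 2.2
tool_pos: [551.2, 288.3, 330.8]
tcp_rot: [180.0, -0.0, 69.9]
ft_force: [1.3, 0.9, -0.2]
finger_gap: 85.0
time: 3.2
tool_pos: [550.0, 289.7, 330.2]
tcp_rot: [180.0, 0.0, -0.4]
ft_force: [0.2, -0.3, -0.3]
finger_gap: 85.5
{'time': 3.2, 'joint_pos': [23.05, 9.8, 72.48, 0.0, 97.72, 23.43], 'tool_pos': [549.97, 289.65, 330.25], 'tcp_rot': [180.0, 0.01, -0.38], 'ft_force': [0.21, -0.35, -0.28], 'finger_gap': 85.46}
knob_grip [([557.1, 318.5, 163.7], 0.71)]
wheel [([554.9, 270.7, 105.6], 0.7)]
pump [([557.3, 281.4, 82.9], 0.58), ([555.3, 320.3, 165.1], 0.3)]
spray_bottle [([678.3, 363.9, 179.0], 0.92)]
144 153 [383  82  36  69 317] [665.6 369.7 149.7] [675.4 368.  148.5] [30.7 67.8  9. ]
144 153 [278 202  18  18 245] [560.1 269.  149. ] [559.6 268.2 147.8] [19.  19.7  7.1]
144 153 [342 215  44  42 718] [647.7 238.4 150.7] [647.5 238.  148.5] [48.7 48.6  9. ]
156 170 [ 389   83   60   64 1054] [673.5 376.2 162.5] [691.2 369.4 163. ] [57.1 61.  14. ]
156 170 [272 156  20  19 280] [554.5 320.7 163.6] [554.1 320.  160.9] [19.8 18.8  9.7]
104 114 [371  90  21  59 137] [663.5 365.7 108.8] [671.4 366.1 109. ] [22.9 65.3  9.6]
104 114 [ 234  149  104  102 3148] [560.1 259.2 110.8] [559.4 268.8 108.9] [128.2 128.1   9.7]
104 114 [272 174  27  27 173] [557.6 288.2 107.7] [558.9 286.7 109. ] [32.4 33.3  9.9]
104 114 [192 276  55  29 193] [478.5 159.7 106.8] [468.6 144.  108.9] [73.2 43.7  9.7]
```

View pics/w1.png

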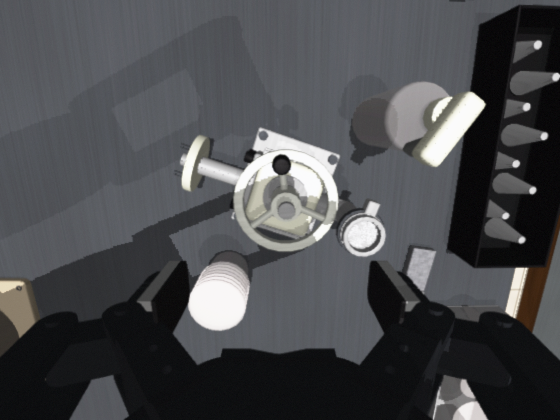

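The wrist view shows the spindle head at (287,210), the knob at (281,165), the pipe at (364,235) and the bottle head at (450,130). In world coordinates the spindle is at (559.7,268.5) and the knob at (554.3,320.3). They are 52.1 mm apart, which matches the given distance. Next is the mat.

```bash
python3 -m pendant '[[1,0,44,0,0],[1,0,44,0,0],[1,0,44,0,0],[1,0,44,15,0],[1,0,44,15,0],[1,0,44,20,0],[1,0,44,20,0],[1,-2,44,20,0],[1,-4,44,20,0],[1,-5,44,20,0]]'
python3 - <<'E'
from h import *
show(); c=cam("wrist"); p,d=optics.snapshot("wrist"); cv2.imwrite("pics/w2.png",p); np.save("pics/w2.npy",d)
import pickle; pickle.dump(c,open("pics/w2.pkl","wb"))
for q in ["clip_grip","big_clip_grip"]: print(q,[(np.round(x["at"],1).tolist(),round(x["score"],2)) for x in optics.search_frame("wrist",q)[:3]])
P=cloud("wrist",d,c); 
for lo,hi in((14.5,21),(31,42)):
    m=(P[...,2]>lo)&(P[...,2]<hi); n,l,st,ce=cv2.connectedComponentsWithStats(m.astype(np.uint8))
    for i in range(1,n):
        if st[i,4]>60:
            q=P[l==i]; rc=cv2.minAreaRect(q[:,:2].astype(np.float32)); print(lo,hi,st[i],np.round(np.median(q,0),1),np.round(rc[0],1),np.round(rc[1],1),round(rc[2],1))
E
```

```text
time: 4.45
tool_pos: [537.9, -152.1, 199.8]
tcp_rot: [180.0, -0.0, 0.1]
ft_force: [-0.1, 0.1, -0.2]
finger_gap: 85.4
{'time': 4.45, 'joint_pos': [-21.05, 2.05, 94.29, 0.0, 83.61, -21.11], 'tool_pos': [537.94, -152.11, 199.76], 'tcp_rot': [179.99, -0.04, 0.06], 'ft_force': [-0.15, 0.07, -0.21], 'finger_gap': 85.39}
clip_grip [([530.2, -167.0, 18.9], 0.89)]
big_clip_grip [([596.7, -256.7, 15.8], 0.64)]
14.5 21 [ 481    0   44   98 1386] [758.9  -5.4  19.2] [761.9  -6.6] [90.2 19.7] 81.3
14.5 21 [513  64  47 209 976] [ 825.4 -121.5   17.7] [ 825.6 -134.2] [  4.2 231.5] 0.2
14.5 21 [354 186  27  29 132] [ 628.9 -153.1   19.5] [ 634. -159.] [31.7 22. ] 58.7
14.5 21 [257 197  26  33 373] [ 531.7 -172.7   18.1] [ 529.6 -176. ] [35.8 26.6] 83.0
14.5 21 [452 257  28  63 705] [ 766.4 -271.4   19. ] [ 769.  -272.4] [82.5 19.3] 86.2
14.5 21 [310 260  35  45 649] [ 596.4 -260.8   19.4] [ 599.1 -262.6] [57.6 41.9] 89.9
14.5 21 [242 298  23   7  67] [ 507.9 -289.2   17.5] [ 508.1 -289. ] [ 6.7 27.4] 81.8
14.5 21 [315 323  31  28 256] [ 605.1 -335.1   19. ] [ 604.6 -341.4] [37.  36.4] 23.4
31 42 [ 523  127   37  156 1204] [ 825.4 -166.4   36. ] [ 825.4 -166.2] [  4.7 170.5] 0.2
31 42 [268 183  14  17 186] [ 534.2 -146.9   38.8] [ 534.6 -147.9] [15.9 12.8] 81.6
31 42 [361 193  21  21 129] [ 630.6 -155.6   36.6] [ 634.3 -159.1] [21.4 13.4] 49.4
31 42 [325 251  15  18  85] [ 594.7 -216.7   37.6] [ 594.7 -221.2] [19.6 10.4] 48.0
31 42 [232 306  38  37 792] [ 507.6 -301.2   40.9] [ 506.6 -307.2] [42.7 43.2] 72.6
31 42 [428 384  47  36 742] [ 757.4 -418.9   36.3] [ 760.1 -427.5] [65.3 41.7] 52.3
```

View pics/w2.png

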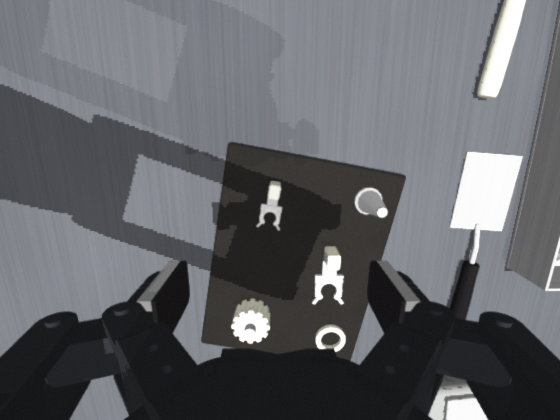

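The wrist view shows the small clip at (270,205), lug up (+y) and mouth down. Its lug centre is at world (534.6,-147.9) and clip +x points to about -98°. The big clip is at (330,280).

```bash
python3 -m pendant '[[0.5,-1.1,-1.4,24,8.4],[0.5,-1,-1,24,0],[0.5,0,0,24,0],[0.5,0,0,24,0],[0.5,0,0,24,0],[0.5,0,0,0,0]]' 40
python3 - <<'E'
from h import *
show(); c=cam("wrist"); p,d=optics.snapshot("wrist")
P=cloud("wrist",d,c); m=(P[...,2]>33)&(P[...,2]<42)&(abs(P[...,0]-534)<25)&(abs(P[...,1]+148)<25)
q=P[m]; rc=cv2.minAreaRect(q[:,:2].astype(np.float32)); print(len(q),q.mean(0),rc)
plan([*rc[0],15.5],-8.4)
E
```

```text
time: 5.2
tool_pos: [534.4, -145.7, 77.3]
tcp_rot: [-179.9, 0.3, -8.3]
ft_force: [-0.7, -0.4, 0.3]
finger_gap: 42.7
{'time': 5.2, 'joint_pos': [-20.57, 8.06, 101.29, 0.03, 70.97, -12.24], 'tool_pos': [534.36, -145.7, 77.31], 'tcp_rot': [-179.91, 0.3, -8.34], 'ft_force': [-0.72, -0.44, 0.28], 'finger_gap': 42.66}
451 [ 534.44084656 -146.87225004   38.44290289] ((534.3754272460938, -147.60670471191406), (15.47901725769043, 12.570337295532227), 82.17534637451172)
shift [-0.8  1.5 64. ] turn 0.0 yaw now -8.36
```

```bash
python3 -m pendant '[[0.5,-0.7,1.5,22,0],[0.5,0,0,22,0],[0.5,0,0,15,0],[0.5,0,0,4,0],[0.5,0,0,0,0]]' 40
python3 -m pendant '[[0,0,0,0,0],[0,0,0,0,0],[0,0,0,0,0],[0,0,0,0,0],[0,0,0,0,0],[0,0,0,0,0]]' 60
```

```text
time: 5.75
tool_pos: [535.7, -149.0, 17.7]
tcp_rot: [-180.0, -0.0, -8.5]
ft_force: [0.9, 0.5, 0.7]
finger_gap: 42.8
time: 6.35
tool_pos: [536.6, -149.6, 18.9]
tcp_rot: [180.0, -0.1, -8.5]
ft_force: [-0.8, 0.6, 6.8]
finger_gap: 10.7
```

```bash
python3 -m pendant '[[0,0,0,-10,0],[0,0,0,-25,0],[0,0,0,-35,0],[0,0,0,-40,0],[0,0,0,-40,0],[0,0,0,0,0]]'
python3 - <<'E'
from h import *
show(); c=cam("wrist"); p,d=optics.snapshot("wrist"); cv2.imwrite("pics/w3.png",p[150:330,180:380].repeat(3,0).repeat(3,1))
s=r.sense();T=R.from_euler('xyz',s["tcp_rot"],degrees=True).as_matrix()
P=(cloud("wrist",d,c)-s["tool_pos"])@T
for lo,hi in((-45,-12),(-12,3),(3,12)):
    m=(P[...,2]>lo)&(P[...,2]<hi)&(abs(P[...,0])<22)&(abs(P[...,1])<70); q=P[m]
    if len(q): print(lo,hi,len(q),np.round(q.min(0),1),np.round(q.max(0),1),np.round(np.median(q,0),1))
np.save("pics/w3P.npy",P)
E
```

```text
time: 6.95
tool_pos: [539.2, -150.6, 175.5]
tcp_rot: [179.9, -0.7, -8.5]
ft_force: [1.1, -0.0, 0.0]
finger_gap: 10.5
{'time': 6.95, 'joint_pos': [-20.86, 2.48, 96.43, -0.0, 80.41, -12.36], 'tool_pos': [539.17, -150.63, 175.49], 'tcp_rot': [179.85, -0.66, -8.5], 'ft_force': [1.09, -0.03, 0.03], 'finger_gap': 10.45}
-45 -12 3211 [-20.3 -11.4 -45. ] [ 20.5  12.3 -12. ] [  1.5  -6.3 -25. ]
-12 3 708 [-14.9 -10.5 -12. ] [18.7 45.9  2.5] [ 2.7 20.5 -3.1]
```

View pics/w3.png

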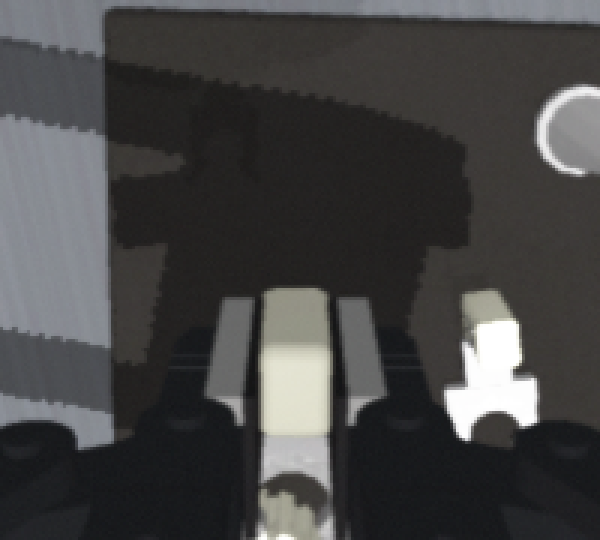

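The clip is held straight, with the lug between the pads. Next I'll measure where the clip sits in the tool frame.

Run:
```python
from h import *
show(); P=np.load("pics/w3P.npy")
m=(P[...,2]>-12)&(P[...,2]<12)&(abs(P[...,0])<22)&(P[...,1]>8)&(P[...,1]<60); q=P[m]
for a in range(8,60,4):
    k=q[(q[:,1]>=a)&(q[:,1]<a+4)]
    if len(k): print(a,len(k),np.round(k.min(0),1),np.round(k.max(0),1),np.round(np.median(k,0),1))
m=(P[...,2]>-45)&(P[...,2]<-12)&(abs(P[...,0])<5.0)&(abs(P[...,1])<20); q=P[m]
print("lug",len(q)); 
if len(q): print(np.round(q.min(0),1),np.round(q.max(0),1),np.histogram(q[:,2],12))
```

```text
{'time': 7.0, 'joint_pos': [-20.86, 2.62, 96.65, -0.0, 80.28, -12.36], 'tool_pos': [537.79, -150.11, 172.11], 'tcp_rot': [179.9, -0.44, -8.5], 'ft_force': [-0.25, 1.07, -1.05], 'finger_gap': 10.4}
16 35 [-3.7 18.5 -3.7] [ 7.6 20.  -1.2] [ 1.7 19.7 -2.8]
20 135 [-3.8 20.  -4.2] [ 7.6 24.  -1.2] [ 2.2 22.  -2.7]
24 118 [-4.4 24.  -3.7] [ 8.2 28.  -1.5] [ 2.2 25.7 -2.6]
28 13 [-4.4 28.1 -3.6] [ 8.3 31.4 -1.9] [ 7.7 29.2 -2.8]
32 6 [ 8.3 34.6 -3.3] [ 8.5 35.8  1.3] [ 8.4 35.3 -0.7]
36 64 [-5.  36.2 -3.7] [ 8.9 39.9  2.5] [ 6.7 38.1 -1.9]
40 29 [-7.9 40.1 -3.5] [11.2 43.6  0.3] [ 8.3 41.6 -2.6]
44 7 [10.7 44.1 -2.7] [11.8 45.9 -2.2] [11.3 45.  -2.3]
lug 1118
[ -5.  -10.6 -43.5] [  5.   12.1 -12.1] (array([171,  27,  28,  31,  26,  10,  17, 552, 106,  51,  50,  49]), array([-43.49581545, -40.87606292, -38.25631039, -35.63655786,
       -33.01680533, -30.3970528 , -27.77730026, -25.15754773,
       -22.5377952 , -19.91804267, -17.29829014, -14.67853761,
       -12.05878507]))
```

```bash
cat > meas.py <<'E'
from h import *
def clip(pr=True):
    s=r.sense(); c=cam("wrist"); p,d=optics.snapshot("wrist")
    T=R.from_euler('xyz',[180,0,s["tcp_rot"][2]],degrees=True).as_matrix()
    W=cloud("wrist",d,c); 
    # tool frame from camera pose (nominal cam offset in tool)
    o=np.array([-0.735,-68.536,-143.845]); P=(W-c[2])@T+o
    m=(P[...,2]>-9)&(P[...,2]<6)&(abs(P[...,0])<22)&(P[...,1]>16)&(P[...,1]<55); q=P[m]
    b=q[q[:,1]<28]; t=q[q[:,1]>36]
    print("body x",b[:,0].min(),b[:,0].max(),"z",np.median(b[:,2]),"tips x",t[:,0].min(),t[:,0].max(),"ymax",q[:,1].max())
    m=(P[...,2]>-34)&(P[...,2]<-19)&(abs(P[...,0])<5)&(abs(P[...,1])<25); l=P[m]
    z=np.median(l[:,2]); l=l[abs(l[:,2]-z)<2]; print("lug top z",z,"y",l[:,1].min(),l[:,1].max())
    print("tool",s["tool_pos"],s["tcp_rot"],"cam-tool",np.round(T.T@(c[2]-s["tool_pos"]),2))
clip()
E
python3 meas.py; python3 meas.py; python3 -c "
from h import *
plan([559.7,268.5,200],90)"
```

```text
body x -5.4531645257873445 7.120563552578624 z 0.4950109645883032 tips x -9.005754939202227 10.689511658150822 ymax 44.6400376782602
lug top z -20.388624062997863 y -11.314126805398828 10.501982170458561
tool [ 537.7903447  -150.11107117  172.11287583] [179.90309688  -0.43761533  -8.49768613] cam-tool [  -1.11  -68.14 -143.72]
body x -6.069710071025907 6.498686726507959 z 0.6196605993197011 tips x -9.583510469906416 10.111778980842601 ymax 45.06584712424572
lug top z -20.26031774891365 y -9.557381050185704 6.286046379329662
tool [ 536.28070807 -149.55979113  169.30777364] [179.95716832  -0.19177647  -8.50016252] cam-tool [  -0.49  -68.02 -143.79]
shift [ -37.5 -416.7  -32.7] turn 81.5 yaw now -8.5
```

```bash
python3 -m pendant '[[0,-11,-40.6,-8.1,0],[0,-11,-40.6,-8.1,0],[0,-11,-40.6,-8.1,0],[0,-11,-40.6,-8.1,0],[0,-11,-40.6,-8.1,0],[0,-11,-40.6,-8.1,0],[0,-11,-40.6,-8.1,0],[0,-11,-40.6,-8.1,0],[0,-11,-40.6,-8.1,0],[0,-11,-40.6,-8.1,0]]'
python3 -m pendant '[[0,0,0,0,-8.2],[0,0,0,0,-8.2],[0,0,0,0,-8.2],[0,0,0,0,-8.2],[0,0,0,0,-8.2],[0,0,0,0,-8.2],[0,0,0,0,-8.2],[0,0,0,0,-8.2],[0,0,0,0,-8.2],[0,0,0,0,-8.2]]'
python3 -m pendant '[[0,0,0,0,-8.2],[0,0,0,0,-8.3],[0,0,0,0,0],[0,0,0,0,0],[0,0,0,0,0]]'
python3 - <<'E'
from h import *
show()
c=cam("wrist"); p,d=optics.snapshot("wrist"); P=cloud("wrist",d,c)
for lo,hi,cx,cy in((144,153,560,268),(158,170,554,320)):
    m=(P[...,2]>lo)&(P[...,2]<hi)&(abs(P[...,0]-cx)<20)&(abs(P[...,1]-cy)<20); q=P[m]
    print(len(q)); 
    if len(q): print(np.median(q,0),(q.min(0)+q.max(0))/2,q.max(0)-q.min(0))
E
python3 meas.py; python3 -c "
from h import *
plan([487.3,268.5,137.2],90)"
```

```text
time: 8.1
tool_pos: [485.1, 269.8, 246.3]
tcp_rot: [179.9, 0.2, -8.5]
ft_force: [0.7, -0.0, -0.6]
finger_gap: 10.4
time: 9.1
tool_pos: [485.5, 268.1, 245.8]
tcp_rot: [-179.8, 0.2, 73.8]
ft_force: [-0.5, -0.3, -0.2]
finger_gap: 10.6
time: 9.6
tool_pos: [486.2, 268.5, 247.4]
tcp_rot: [-179.9, 0.0, 89.8]
ft_force: [0.3, -0.1, -0.1]
finger_gap: 10.5
{'time': 9.6, 'joint_pos': [23.61, 0.29, 91.1, 0.0, 88.7, -66.19], 'tool_pos': [486.23, 268.47, 247.41], 'tcp_rot': [-179.92, 0.03, 89.8], 'ft_force': [0.28, -0.06, -0.05], 'finger_gap': 10.49}
0
277
[549.03845044 319.60663076 163.76374963] [550.48800047 319.98975297 162.06526782] [13.7470795  17.69148207  7.91773158]
body x -6.795427681423718 5.798127586744153 z 0.5222432026567958 tips x -10.305285905650493 9.392780633968396 ymax 44.79209016180464
lug top z -20.403682699948988 y -10.562961780277845 11.377914596915247
tool [486.37852205 268.49305331 247.69800625] [-1.79948560e+02  2.53726058e-02  8.98436027e+01] cam-tool [  -0.67  -68.67 -143.9 ]
shift [  0.    0.9 110.7] turn -0.1 yaw now 89.88
```

```bash
python3 -m pendant '[[0,0,0.5,30,0],[0,0,0.5,30,0],[0,0,0,25,0],[0,0,0,15,0],[0,0,0,10,0],[0,0,0,0.5,0],[0,0,0,0,0],[0,0,0,0,0],[0,0,0,0,0],[0,0,0,0,0]]' 80
python3 - <<'E'
from h import *
for i in range(3):
    show(); p,d=optics.snapshot("scene")
cv2.imwrite("pics/s1.png",cv2.resize(p[150:270,340:500],None,fx=5,fy=5,interpolation=2))
E
```

```text
time: 10.7
tool_pos: [488.1, 268.9, 138.7]
tcp_rot: [179.9, -0.0, 90.0]
ft_force: [0.2, 0.5, -0.6]
finger_gap: 10.0
{'time': 10.7, 'joint_pos': [23.57, 4.4, 98.39, 0.0, 77.13, -66.43], 'tool_pos': [488.1, 268.85, 138.71], 'tcp_rot': [179.92, -0.03, 90.0], 'ft_force': [0.22, 0.47, -0.59], 'finger_gap': 10.01}
{'time': 10.75, 'joint_pos': [23.57, 4.41, 98.41, -0.0, 77.12, -66.43], 'tool_pos': [487.96, 268.75, 138.44], 'tcp_rot': [179.94, -0.02, 90.0], 'ft_force': [-1.04, -1.28, -1.08], 'finger_gap': 9.52}
{'time': 10.8, 'joint_pos': [23.57, 4.42, 98.42, 0.0, 77.12, -66.43], 'tool_pos': [487.83, 268.73, 138.26], 'tcp_rot': [179.96, -0.02, 90.0], 'ft_force': [-0.49, 0.14, -0.4], 'finger_gap': 9.77}
```

View pics/s1.png

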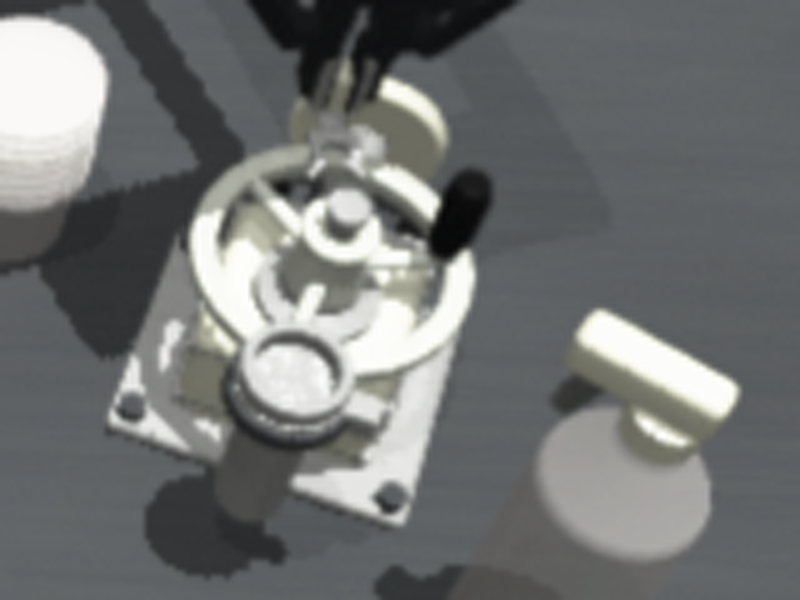

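The scene crop shows the clip at (345,140), held level and pointing at the spindle head at (350,205). Nothing is touching. I'll advance it now.

```bash
python3 -m pendant '[[0,0,6,0.4,0],[0,0,6,0,0],[0,0,6,0,0],[0,0,4,0,0],[0,0,0,0,0],[0,0,0,0,0],[0,0,0,0,0]]' 100
python3 -m pendant '[[0,0,2,0,0],[0,0,2,0,0],[0,0,2,0,0],[0,0,0,0,0],[0,0,0,0,0]]'
python3 -m pendant '[[0,0,2,0,0],[0,0,2,0,0],[0,0,0,0,0],[0,0,0,0,0]]'
```

```text
time: 11.55
tool_pos: [509.4, 268.6, 137.3]
tcp_rot: [-180.0, 0.0, 90.0]
ft_force: [-0.1, -0.0, -1.1]
finger_gap: 9.1
time: 12.05
tool_pos: [515.5, 268.9, 137.3]
tcp_rot: [-180.0, -0.0, 90.0]
ft_force: [-1.8, 2.7, -0.5]
finger_gap: 9.0
time: 12.45
tool_pos: [519.7, 268.7, 137.2]
tcp_rot: [180.0, -0.0, 90.0]
ft_force: [0.2, 2.5, -1.7]
finger_gap: 9.5
```

```bash
python3 -m pendant '[[0,0.8,0,0,0],[0,0,1.5,0,0],[0,0,1.5,0,0],[0,0,0,0,0],[0,0,0,0,0]]'
python3 -m pendant '[[0,0,1.5,0,0],[0,0,1.5,0,0],[0,0,0,0,0],[0,0,0,0,0]]'
```

```text
time: 12.95
tool_pos: [524.0, 269.3, 138.1]
tcp_rot: [179.8, -0.0, 90.0]
ft_force: [3.8, -1.1, 1.5]
finger_gap: 9.5
time: 13.35
tool_pos: [525.8, 269.3, 137.4]
tcp_rot: [180.0, 0.0, 90.0]
ft_force: [2.6, -1.5, 0.5]
finger_gap: 9.1
```

```bash
python3 -m pendant '[[0,0,1,0,0],[0,0,1,0,0],[0,0,0,0,0],[0,0,0,0,0],[0,0,0,0,0]]'
python3 -m pendant '[[0,0,1,0,0],[0,0,1,0,0],[0,0,0,0,0],[0,0,0,0,0],[0,0,0,0,0]]'
```

```text
time: 13.85
tool_pos: [526.5, 269.4, 137.1]
tcp_rot: [-179.9, 0.0, 90.0]
ft_force: [-5.5, -1.5, 2.6]
finger_gap: 9.5
time: 14.35
tool_pos: [526.8, 269.5, 137.1]
tcp_rot: [-179.7, 0.1, 90.0]
ft_force: [-14.6, -2.0, 9.5]
finger_gap: 9.1
```

Force rose to 14.6 N while the TCP stayed put, so the clip is at its hard stop and home. Next I'll release it, back up and check.

```bash
python3 -m pendant '[[0,0,-1.6,0,0],[0.35,0,0,0,0],[0.35,0,0,0,0],[0.35,0,0,0,0],[0.35,0,0,-10,0],[0.35,0,0,-25,0],[0.35,0,-10,-40,0],[0.35,0,-25,-40,0],[0.35,0,-40,-40,0],[0.35,0,-40,-10,0]]' 40
python3 -m pendant '[[0.35,0,-20,0,0],[0.35,0,0,0,0],[0.35,0,0,0,0],[0.35,0,0,0,0]]'
python3 - <<'E'
from h import *
show(); c=cam("wrist"); p,d=optics.snapshot("wrist"); P=cloud("wrist",d,c)
K=proj("wrist",[[545,290,145]],c)[0].astype(int); print(K)
y0,x0=max(0,K[1]-60),max(0,K[0]-80); cv2.imwrite("pics/w4.png",cv2.resize(p[y0:y0+120,x0:x0+160],None,fx=5,fy=5,interpolation=2))
for lo,hi,cx,cy,w in((144.5,151,560,268,12),(158,168,554,320,20),(150,162,525,268,18),(105,113,560,268,70)):
    m=(P[...,2]>lo)&(P[...,2]<hi)&(abs(P[...,0]-cx)<w)&(abs(P[...,1]-cy)<w); q=P[m]
    print(len(q)); 
    if len(q): print(np.round(np.median(q,0),1),np.round((q.min(0)+q.max(0))/2,1),np.round(q.max(0)-q.min(0),1))
E
```

```text
time: 15.35
tool_pos: [418.6, 270.0, 303.8]
tcp_rot: [179.6, -0.2, 89.9]
ft_force: [-0.4, 1.1, 0.7]
finger_gap: 30.3
time: 15.75
tool_pos: [398.2, 269.3, 297.7]
tcp_rot: [180.0, 0.0, 90.0]
ft_force: [0.3, 0.1, 0.4]
finger_gap: 29.8
{'time': 15.75, 'joint_pos': [27.96, -12.29, 97.61, -0.01, 94.68, -62.02], 'tool_pos': [398.24, 269.28, 297.74], 'tcp_rot': [179.99, 0.01, 89.98], 'ft_force': [0.26, 0.13, 0.38], 'finger_gap': 29.77}
[296 323]
212
[556.6 268.5 149.4] [557.9 268.5 147.7] [17.3 18.4  6.3]
67
[551.3 313.1 163.6] [553.9 312.7 161.8] [14.9  6.4  7.6]
175
[522.2 269.6 156.7] [524.3 269.  154.8] [16.1 12.1  8.9]
1690
[546.6 262.5 110.5] [553.7 265.4 109. ] [120.1 104.9   8. ]
```

View pics/w4.png

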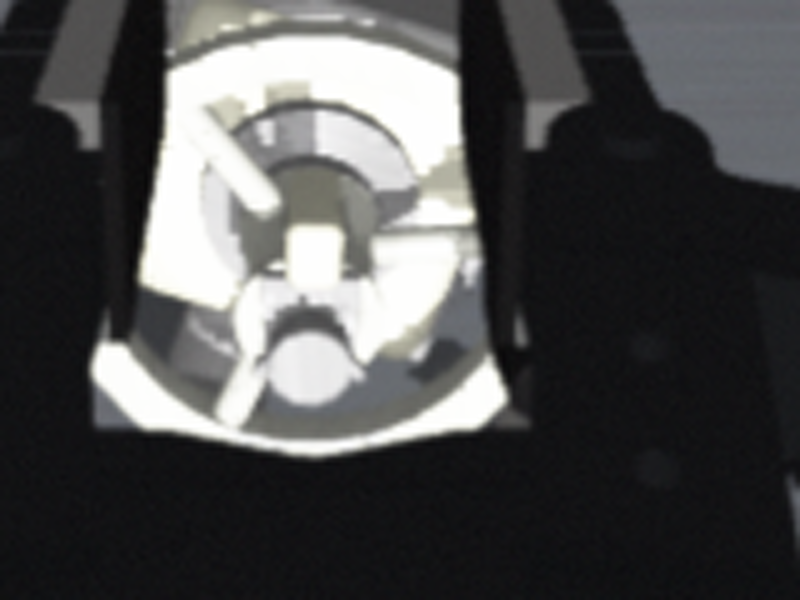

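The crop shows the clip around the spindle head at (310,365) with its lug at (315,255). The lug is about 34 mm from the axis, so the clip is home. Next I'll move to the knob, turning the jaws to yaw 71° so they are tangential at the pipe.

```bash
python3 -m pendant '[[0.38,0,0,0,6.4],[0.38,0,0,0,6.3],[0.38,0,0,0,6.3],[0.38,0,0,0,0],[0.38,0,0,0,0]]'
python3 -c "
from h import *
plan([554.3,320.3,215],71)"
```

```text
time: 16.3
tool_pos: [398.0, 269.2, 297.3]
tcp_rot: [-180.0, 0.0, 71.2]
ft_force: [0.1, 0.1, -0.0]
finger_gap: 32.3
shift [ 98.9 131.5  82.2] turn 0.2 yaw now 71.16
```

```bash
python3 -m pendant '[[0.38,20,26,10,0],[0.38,20,26,16,0],[0.38,20,26,16,0],[0.38,20,27,20,0],[0.38,18.9,26.5,20,0],[0.38,0,0,0,0],[0.38,0,0,0,0],[0.38,0,0,0,0],[0.38,0,0,0,0]]'
python3 - <<'E'
from h import *
show(); c=cam("wrist"); p,d=optics.snapshot("wrist"); P=cloud("wrist",d,c); s=r.sense()
m=(P[...,2]>159)&(P[...,2]<168)&(abs(P[...,0]-554)<20)&(abs(P[...,1]-320)<20); q=P[m]
print(len(q)); 
if len(q): print(np.round(np.median(q,0),1),np.round((q.min(0)+q.max(0))/2,1),np.round(q.max(0)-q.min(0),1))
plan([554.3,320.3,147],71)
E
```

```text
time: 17.2
tool_pos: [554.3, 320.4, 217.9]
tcp_rot: [179.9, -0.1, 71.1]
ft_force: [0.5, 1.1, -0.4]
finger_gap: 32.4
{'time': 17.2, 'joint_pos': [25.44, 13.83, 79.52, 0.0, 86.48, -45.61], 'tool_pos': [554.28, 320.42, 217.91], 'tcp_rot': [179.88, -0.12, 71.06], 'ft_force': [0.52, 1.14, -0.35], 'finger_gap': 32.44}
536
[552.2 320.4 163.9] [553.  320.2 162.5] [17.5 18.4  6.9]
shift [-0.3 -0.1 70.9] turn 0.1 yaw now 71.05
```

```bash
python3 -m pendant '[[0.38,0,0,20,0],[0.38,0,0,20,0],[0.38,0,0,15,0],[0.38,0,0,10,0],[0.38,0,0,4,0],[0.38,0,0,0,0],[0.38,0,0,0,0],[0.38,0,0,0,0]]'
python3 -m pendant '[[0,0,0,0,0],[0,0,0,0,0],[0,0,0,0,0],[0,0,0,0,0],[0,0,0,0,0]]' 40
python3 - <<'E'
from h import *
show(); s=r.sense(); y=np.radians(s["tcp_rot"][2]); 
C=np.array([559.5,268.8]); k=s["tool_pos"][:2]-C; a0=np.arctan2(k[1],k[0]); print("radius",np.hypot(*k),np.degrees(a0))
a=a0-np.radians(np.arange(0,361,7.2)); Rr=52; W=Rr*np.c_[np.cos(a),np.sin(a)]; D=np.diff(W,axis=0)
ex=np.array([np.cos(y),np.sin(y)]); ey=np.array([np.sin(y),-np.cos(y)])
T=np.c_[D@ex,D@ey].round(1)
for i in range(0,50,10): print([[0,*t,0,0] for t in T[i:i+10].tolist()])
print(T.sum(0))
E
```

```text
time: 18.05
tool_pos: [554.8, 320.4, 147.9]
tcp_rot: [179.9, -0.1, 71.0]
ft_force: [-0.1, 0.7, 0.5]
finger_gap: 32.6
time: 18.55
tool_pos: [554.6, 320.1, 147.8]
tcp_rot: [179.9, -0.0, 71.0]
ft_force: [-2.2, -2.5, 6.5]
finger_gap: 18.2
{'time': 18.55, 'joint_pos': [25.41, 16.44, 83.86, -0.02, 79.64, -45.58], 'tool_pos': [554.64, 320.08, 147.81], 'tcp_rot': [179.94, -0.03, 70.99], 'ft_force': [-2.21, -2.53, 6.5], 'finger_gap': 18.25}
radius 51.50744693513848 95.41216385054936
[[0, 2.3, 6.1, 0, 0], [0, 1.5, 6.3, 0, 0], [0, 0.7, 6.5, 0, 0], [0, -0.1, 6.5, 0, 0], [0, -0.9, 6.5, 0, 0], [0, -1.7, 6.3, 0, 0], [0, -2.5, 6.0, 0, 0], [0, -3.2, 5.7, 0, 0], [0, -3.9, 5.2, 0, 0], [0, -4.5, 4.7, 0, 0]]
[[0, -5.1, 4.1, 0, 0], [0, -5.6, 3.4, 0, 0], [0, -5.9, 2.7, 0, 0], [0, -6.2, 1.9, 0, 0], [0, -6.4, 1.1, 0, 0], [0, -6.5, 0.3, 0, 0], [0, -6.5, -0.5, 0, 0], [0, -6.4, -1.3, 0, 0], [0, -6.2, -2.1, 0, 0], [0, -5.9, -2.9, 0, 0]]
[[0, -5.5, -3.6, 0, 0], [0, -5.0, -4.2, 0, 0], [0, -4.4, -4.8, 0, 0], [0, -3.8, -5.3, 0, 0], [0, -3.1, -5.8, 0, 0], [0, -2.3, -6.1, 0, 0], [0, -1.5, -6.3, 0, 0], [0, -0.7, -6.5, 0, 0], [0, 0.1, -6.5, 0, 0], [0, 0.9, -6.5, 0, 0]]
[[0, 1.7, -6.3, 0, 0], [0, 2.5, -6.0, 0, 0], [0, 3.2, -5.7, 0, 0], [0, 3.9, -5.2, 0, 0], [0, 4.5, -4.7, 0, 0], [0, 5.1, -4.1, 0, 0], [0, 5.6, -3.4, 0, 0], [0, 5.9, -2.7, 0, 0], [0, 6.2, -1.9, 0, 0], [0, 6.4, -1.1, 0, 0]]
[[0, 6.5, -0.3, 0, 0], [0, 6.5, 0.5, 0, 0], [0, 6.4, 1.3, 0, 0], [0, 6.2, 2.1, 0, 0], [0, 5.9, 2.9, 0, 0], [0, 5.5, 3.6, 0, 0], [0, 5.0, 4.2, 0, 0], [0, 4.4, 4.8, 0, 0], [0, 3.8, 5.3, 0, 0], [0, 3.1, 5.8, 0, 0]]
[1.02140518e-14 2.30926389e-14]
```

```bash
python3 -m pendant '[[0,2.3,6.1,0,0],[0,1.5,6.3,0,0],[0,0.7,6.5,0,0],[0,-0.1,6.5,0,0],[0,-0.9,6.5,0,0],[0,-1.7,6.3,0,0],[0,-2.5,6.0,0,0],[0,-3.2,5.7,0,0],[0,-3.9,5.2,0,0],[0,-4.5,4.7,0,0]]'
```

```text
time: 19.55
tool_pos: [607.2, 290.0, 147.9]
tcp_rot: [180.0, -0.1, 71.0]
ft_force: [-2.9, 2.7, 5.5]
finger_gap: 18.2
```

```bash
python3 -m pendant '[[0,-5.1,4.1,0,0],[0,-5.6,3.4,0,0],[0,-5.9,2.7,0,0],[0,-6.2,1.9,0,0],[0,-6.4,1.1,0,0],[0,-6.5,0.3,0,0],[0,-6.5,-0.5,0,0],[0,-6.4,-1.3,0,0],[0,-6.2,-2.1,0,0],[0,-5.9,-2.9,0,0]]'
python3 -m pendant '[[0,-5.5,-3.6,0,0],[0,-5.0,-4.2,0,0],[0,-4.4,-4.8,0,0],[0,-3.8,-5.3,0,0],[0,-3.1,-5.8,0,0],[0,-2.3,-6.1,0,0],[0,-1.5,-6.3,0,0],[0,-0.7,-6.5,0,0],[0,0.1,-6.5,0,0],[0,0.9,-6.5,0,0]]'
```

```text
time: 20.55
tool_pos: [594.3, 229.3, 147.8]
tcp_rot: [179.9, -0.1, 71.0]
ft_force: [1.6, 2.6, 5.7]
finger_gap: 18.0
time: 21.55
tool_pos: [533.5, 223.3, 147.8]
tcp_rot: [179.8, -0.1, 71.0]
ft_force: [4.6, 0.1, 5.8]
finger_gap: 18.0
```

```bash
python3 -m pendant '[[0,1.7,-6.3,0,0],[0,2.5,-6.0,0,0],[0,3.2,-5.7,0,0],[0,3.9,-5.2,0,0],[0,4.5,-4.7,0,0],[0,5.1,-4.1,0,0],[0,5.6,-3.4,0,0],[0,5.9,-2.7,0,0],[0,6.2,-1.9,0,0],[0,6.4,-1.1,0,0]]'
python3 -m pendant '[[0,6.5,-0.3,0,0],[0,6.5,0.5,0,0],[0,6.4,1.3,0,0],[0,6.2,2.1,0,0],[0,5.9,2.9,0,0],[0,5.5,3.6,0,0],[0,5.0,4.2,0,0],[0,4.4,4.8,0,0],[0,3.8,5.3,0,0],[0,3.1,5.8,0,0]]'
python3 -m pendant '[[0,0,0,0,0],[0,0,0,0,0],[0,0,0,0,0],[0,0,0,0,0]]'
```

```text
time: 22.55
tool_pos: [508.9, 278.9, 147.7]
tcp_rot: [179.9, 0.0, 71.0]
ft_force: [-0.1, -3.3, 7.5]
finger_gap: 17.6
time: 23.55
tool_pos: [554.5, 320.0, 147.8]
tcp_rot: [180.0, -0.0, 71.0]
ft_force: [-3.4, -1.0, 9.7]
finger_gap: 18.1
time: 23.95
tool_pos: [555.3, 320.0, 147.8]
tcp_rot: [179.9, -0.1, 71.0]
ft_force: [2.1, 0.4, 6.7]
finger_gap: 18.3
```

```bash
python3 -m pendant '[[0.38,0,0,0,0],[0.38,0,0,0,0],[0.38,0,0,0,0],[0.38,0,0,0,0],[0.38,0,0,-15,0],[0.38,0,0,-30,0],[0.38,0,0,-40,0],[0.38,0,0,-40,0],[0.38,0,-30,-20,0],[0.38,0,-40,0,0]]'
python3 -m pendant '[[0.38,0,-40,0,0],[0.38,0,-40,0,0],[0.38,0,0,0,0],[0.38,0,0,0,0],[0.38,0,0,0,0]]'
python3 - <<'E'
from h import *
show(); c=cam("wrist"); p,d=optics.snapshot("wrist"); P=cloud("wrist",d,c); cv2.imwrite("pics/w5.png",p)
for lo,hi,cx,cy,w in((144.5,151,560,268,16),(158,168,554,320,20),(150,162,525,268,18)):
    m=(P[...,2]>lo)&(P[...,2]<hi)&(abs(P[...,0]-cx)<w)&(abs(P[...,1]-cy)<w); q=P[m]
    if len(q): print(len(q),np.round(np.median(q,0),1),np.round((q.min(0)+q.max(0))/2,1),np.round(q.max(0)-q.min(0),1))
p2,_=optics.snapshot("scene"); cv2.imwrite("pics/s2.png",np.hstack([cv2.resize(p[150:,120:440],(400,338)),cv2.resize(p2[150:270,340:500],(400,338),interpolation=2)]))
for q in ["big_clip_grip","knob_grip","spray_bottle","cups","rotor","nozzle"]: print(q,[(np.round(x["at"],1).tolist(),round(x["score"],2)) for x in optics.search_frame("scene",q)[:1]])
E
```

```text
time: 24.95
tool_pos: [490.1, 343.3, 298.0]
tcp_rot: [179.7, -0.4, 70.9]
ft_force: [-1.0, 0.5, 0.3]
finger_gap: 32.2
time: 25.45
tool_pos: [413.0, 368.8, 292.5]
tcp_rot: [179.9, -0.0, 71.0]
ft_force: [-0.3, 0.8, -0.1]
finger_gap: 32.5
{'time': 25.45, 'joint_pos': [36.47, -0.78, 87.5, -0.02, 93.22, -34.52], 'tool_pos': [413.03, 368.8, 292.52], 'tcp_rot': [179.95, -0.04, 70.99], 'ft_force': [-0.29, 0.81, -0.11], 'finger_gap': 32.49}
129 [555.1 272.1 149. ] [555.5 271.3 147.7] [14.3 13.8  5.9]
229 [551.7 321.2 163.9] [553.  320.6 162. ] [17.2 18.4  8. ]
big_clip_grip [([600.2, -252.4, 16.9], 0.72)]
knob_grip [([562.8, 317.3, 150.0], 0.48)]
spray_bottle [([707.2, 354.3, 150.5], 0.68)]
cups [([489.7, 124.0, 105.3], 0.9)]
rotor [([514.6, -305.8, 40.4], 0.57)]
nozzle [([644.2, -157.0, 32.0], 0.5)]
```

View pics/s2.png

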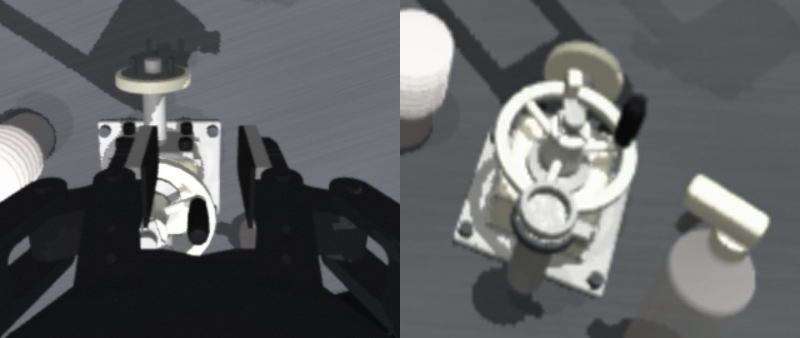

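The picture shows the knob back at its start and the clip's lug still on the -x side, at (575,80) in the right half. The arm is clear of everything.

```bash
python3 -c "
from h import *
print(hand_in())"
```

```text
the job is handed in; nothing more can be done
None
```

I fitted the smaller clip, gave the handwheel one full clockwise turn by its knob, let go and handed the job in at about 25.5 s. No verdict came back.

**Clip:** I pushed it in along +x. It pulled itself forward with a snap, then hit the hard stop: force rose to 14.6 N with the TCP no longer moving. After I let go, the lug was about 34 mm from the spindle axis, as it should be. After the turn I saw the clip still on in the scene picture. I did not re-measure its seat then, because the fingers partly hid it from the wrist camera.

**Wheel:** The knob was held all the way round, with no more than about 5 N sideways. At the end the wrist camera put the knob at (553.0, 320.6), against (553.0, 320.2) just before the turn and (554.3, 320.3) in the first view. That is within about 1.5 mm of its start. The network's own scene estimate of the knob is rougher and was off by about 5 mm between looks.

**Other items:** The large clip, spray bottle, cups, rotor and nozzle were all found within about 5 mm of where they first showed, which is roughly the network's accuracy. I did not look again for the seal, brush or palette knife, but the arm never went near them after the clip was picked up. The arm ended clear of everything, with no contact force.

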